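# Hold the tinting console's key switch turned

### The job

At the paint-shop counter, take the key with the wide bar-shaped bow out of the key stand, pass it down through the steel guide eye and push it fully home in the lock cylinder on the grey tinting console, working it past the sticky pins. Then turn it clockwise (seen from above) a quarter turn to the stop; the switch springs back, so finish while still gripping the key and holding it turned and fully in. Leave the other two keys in the stand and do not shift the other things on the counter.

Things in the scene. Friction and masses are not known exactly. Their poses are not given: they have to be found in the camera images.
- key: The key to use, 70 g, upright in a slot of the stand, shoulder resting on its top. Origin: centre of the shoulder, where shank meets bit; z up the shank, y along the width of bow and bit, x their thickness. Shank: round, 12 mm in diameter, z 0 to 55 mm. Bit: flat, 4 (x) x 12 (y) mm, z 0 to -22 mm, its width tapering to 5 mm over the last 9 mm. Half a turn about z makes no difference.
- bow (a point): Centre of the key's black bar-shaped bow, 10 (x) x 46 (y) x 22 (z) mm, on the key's z axis 66 mm above its shoulder; axes as the key's.
- stand: Fixed dark wooden key stand, 50 (x) x 225 (y) x 28 (z) mm, origin at the centre of its underside, z up. Three slots 6 (x) x 14 (y) mm through its top at y = -75, 0 and +75 mm each hold a key, bows in line with the stand's y. Which key stands in which slot varies.
- console: Fixed grey tinting console, 150 (x) x 120 (y) x 44 (z) mm, origin at the centre of its underside, z up. On its centre stands the lock cylinder (bezel 44 mm across, top 70 mm above the counter); over it, on a 5 mm upright along the bezel's edge at x = -27 to -22 mm, is the guide eye plate.
- slot (a point): Centre of the keyway's mouth, on the cylinder's face 70 mm above the counter; axes as the console's. Keyway 6 (x) x 14 (y) mm, 26 mm deep, mouth bevelled 2 mm, at rest along the console's y. Fully home, the key's shoulder sits on the face: the key's origin is at this point. Either way round goes in.
- pins (a point): In the keyway, 11 mm below its mouth. Two sprung pins stand 3 mm into it here, from +y at 8 mm and from -y at 15 mm below the face. They are stiff and stick where they are pushed: straight in takes up to 10 to 18 N; if the key stalls, wiggling it 1 to 2 mm along y and a few degrees about its axis moves them with less force.
- eye (a point): Centre of the guide eye's hole, on the plate's upper side 106 mm above the counter, straight above the keyway; axes as the console's. Steel plate 44 x 44 x 6 mm, round hole 16 mm in diameter; 30 mm of free gap between the plate and the cylinder's face.
- keyswitch (a joint): Turn of the lock cylinder, rad: 0 at rest, growing clockwise seen from above to the stop at 1.5. A spring turns it back (0.02 N m at rest, 0.075 N m at the stop). The bit has about 0.17 rad of play in the keyway, so the key turns up to about 1.7 rad to bring the cylinder to the stop.
- key_round: Bystander: key with a round black disc bow 28 mm across, in the stand; same shank, origin at the shoulder.
- key_small: Bystander: key with a short black bow 20 mm wide, in the stand; same shank, origin at the shoulder.
- fan_deck: Bystander: closed fan of colour strips, 200 x 45 x 34 mm, lying between the stand and the console; origin at the centre of its underside.
- swatch_book: Bystander: colour book 150 x 100 x 30 mm; origin at the centre of its underside.
- spray_can: Bystander: spray can 54 mm in diameter, 170 mm tall; origin at the centre of its underside.
- sample_tin: Bystander: small tin 72 mm in diameter, 75 mm tall; origin at the centre of its underside.
- brush: Bystander: paint brush lying flat to the robot's left.
- card_stack: Bystander: stack of colour cards 100 x 70 x 21 mm; origin at the centre of its underside.
Things that resemble listed ones, but are neither listed nor needed, are in the scene too. What is shaped like the key but orange or white is not meant.

How it is judged:
On the way, in this order (a step that is already met when the one before it is completed fails the run):
1. the key's tip has passed down through the guide eye (z of key in the frame of console below 0.12 m and horizontal distance between key and eye below 0.008 m and angle between key's own z axis and vertical below 0.2 rad), for 0.05 s.
2. the key is fully home in the cylinder, not yet turned (z of key in the frame of console between 0.066 and 0.0725 m and horizontal distance between key and slot below 0.004 m and angle between key's own z axis and vertical below 0.12 rad and value of joint keyswitch below 0.6 rad), for 0.1 s.
At the end, for the whole second after the job is handed in: The key is fully home (shoulder within 2.5 mm of the cylinder's face, within 4 mm of its axis, upright within 0.12 rad), the cylinder is turned clockwise to at least 1.3 rad and still, and the fingers still grip the key (over 1 N), through the last second (z of key in the frame of console between 0.066 and 0.0725 m and horizontal distance between key and slot below 0.004 m and angle between key's own z axis and vertical below 0.12 rad and value of joint keyswitch above 1.3 rad and contact force between key and the fingers above 1 N and velocity of joint keyswitch between -0.1 and 0.1 rad/s); the arm keeps its last pose, push and grip.
It fails at once if another key is pulled out of the stand (height (world z) of any of key_round, key_small above 0.05 m or distance of any of key_round, key_small from where it was at the start of the episode above 0.04 m).
It fails at once if a bystander is shifted by more than 40 mm (distance of any of fan_deck, swatch_book, spray_can, sample_tin, brush, card_stack from where it was at the start of the episode above 0.04 m).
It also fails if it takes over 54 s, if anything falls off the work surface, if the arm or the gripper's body presses on something with over 40 N, if the wrist force passes 120 N, or if a joint passes its speed limit or range.

### The arm

A 7-joint arm with a two-finger parallel gripper is mounted at the origin on the work surface. World frame = base frame: x ahead of the robot, y to its left, z up, the work surface at z = 0. Lengths are in m, angles in rad, forces in N, time in s.
With the tool pointing down it reaches from about 0.4 to 0.875 m from the base axis. Payload 6.5 kg.
Tool frame: the origin (TCP) lies midway between the tips of the shut fingers; the grasp point (between the pads) lies 19 mm behind it; x points along the fingers, z is the direction in which the jaws open and shut, and the axes are right-handed (so a half turn about x gives the same grasp; the last joint's range is limited). The gripper opens to 88 mm and grips with 3 to 60 N. Pads are 18 mm wide; open, the fingers measure 123 mm over their backs; the gripper's body (75 mm by 187 mm) begins 45 mm behind the grasp point.
Start: joints at [1.255, 0.536, -0.004, 1.538, 0.003, 1.067, -0.071], TCP at [0.161, -0.63, 0.239] pointing down, gripper open.
Joint ranges: [-2.7, 2.7], [-0.37, 2.16], [-1.27, 1.26], [0.24, 2.4], [-1.31, 4.45], [0.19, 1.91], [-2.76, 2.76]. Speed limits (rad/s): [2.39, 2.39, 3.14, 3.14, 3.14, 3.14, 3.14].

### API

Orientations are given as a unit quaternion [x, y, z, w].
In Python, from rig import bot, observe, vision gives the robot as it stands. The module is installed in compiled form; this text tells all that it offers. Calls block until the motion is done:
- bot.move_to(position, orientation): joint-space move of the TCP to a pose.
- bot.move_l(position, orientation=None, v=0.15): straight line of the TCP; orientation=None keeps the orientation; v is the mean speed in m/s.
- bot.move_joints(angles): joint-space move.
- bot.gripper_to(opening, grasp_force=None): opening from 0.0 (shut) to 1.0 (fully open); grasp_force is the grip in N (None keeps the last); returns when the fingers have stopped.
- bot.dwell(seconds).
- bot.ik(position, orientation): joint angles nearest the present ones, or None.
- observe(): the state.
- vision.capture(name): name is "side" or "top" or "wrist"; returns a dict with "frame" (480x640x3 uint8, red, green, blue), "fx", "fy", "cx", "cy" (pixels), "distortion" ([k1, k2, p1, p2, k3] as OpenCV has them; the pictures are not rectified), "extrinsics" (4x4, takes a point from camera to world coordinates). Camera axes: x right, y up, looking along -z (the intrinsics and any distortion apply to the point x, -y, -z); pixel columns grow to the right and rows downward; lengths in m; the calibration is good to about 2 mm. A picture is of the moment at which its call begins. There is no depth.
A pose or a line that the arm cannot do raises bot.MotionError and nothing moves.
- bot.job_done(): hands the job in, once; it reports no verdict.
The state is a dict: "time_s": time; "joints": joint angles; "qd": joint speeds; "tau": joint torques, N m; "ee_pos": TCP position; "tool_rot": TCP orientation; "ft_force": force on the tool from outside, world axes, zero at the start; "moment": the same for the moment, N m; "opening": opening from 0.0 (shut) to 1.0 (fully open).
Only numpy, scipy, OpenCV 4.12 (cv2) and the standard library are available. Lean on these libraries where they do the work, as an engineer would, in place of code of your own. Each camera call takes 0.05 s, during which the arm holds its last target.

## Working session

There is one attempt and no reset: what is moved stays moved. The work goes in short steps, each a Python script; the robot and the scene stay as the last script left them, time stands still between calls to the robot, and variables do not carry over. Pictures are saved under pics/ and viewed, and the job is handed in when it is done.

```bash
mkdir -p pics; ls; python3 - <<'E'
from rig import bot, observe, vision
import cv2, json, numpy as np, pickle
s=observe(); print({k:np.round(v,3).tolist() for k,v in s.items()})
for n in ["side","top","wrist"]:
    c=vision.capture(n); cv2.imwrite(f"pics/{n}0.png",c["frame"][:,:,::-1]); pickle.dump(c,open(f"pics/{n}0.pkl","wb"))
    print(n,c["fx"],c["fy"],c["cx"],c["cy"],c["distortion"]); print(np.round(c["extrinsics"],4).tolist())
E
```

```text
pics
{'time_s': 0.0, 'joints': [1.255, 0.537, -0.004, 1.539, 0.003, 1.067, -0.071], 'qd': [0.001, 0.001, -0.0, -0.0, -0.001, -0.002, 0.0], 'tau': [0.0, -57.098, 0.991, -25.161, -0.056, 0.018, 0.0], 'ee_pos': [0.16, -0.629, 0.238], 'tool_rot': [0.434, 0.559, -0.433, 0.558], 'ft_force': [-0.241, -0.826, -0.678], 'moment': [-0.016, -0.033, 0.002], 'opening': 1.001}
side 476.06978507134795 476.06978507134795 315.8917764807707 241.15943072359778 [0.03078776 0.         0.         0.         0.        ]
[[-0.9945, 0.0663, -0.0806, 0.4436], [-0.1044, -0.6341, 0.7662, 0.7943], [-0.0003, 0.7704, 0.6375, 0.7544], [0.0, 0.0, 0.0, 1.0]]
top 550.6654975095604 550.6654975095604 318.49641728120037 252.57410037589594 [-0.07735341  0.          0.          0.          0.        ]
[[0.0099, 0.9808, -0.1947, 0.2218], [-0.9997, 0.0142, 0.021, 0.0191], [0.0233, 0.1944, 0.9806, 1.6217], [0.0, 0.0, 0.0, 1.0]]
wrist 382.00305892493554 382.00305892493554 318.22455509372804 233.9271688651888 [-0.07826294  0.          0.          0.          0.        ]
[[0.2482, 0.9297, 0.2721, 0.2308], [-0.9687, 0.2384, 0.0692, -0.6106], [-0.0005, -0.2807, 0.9598, 0.3846], [0.0, 0.0, 0.0, 1.0]]
```

View pics/side0.png

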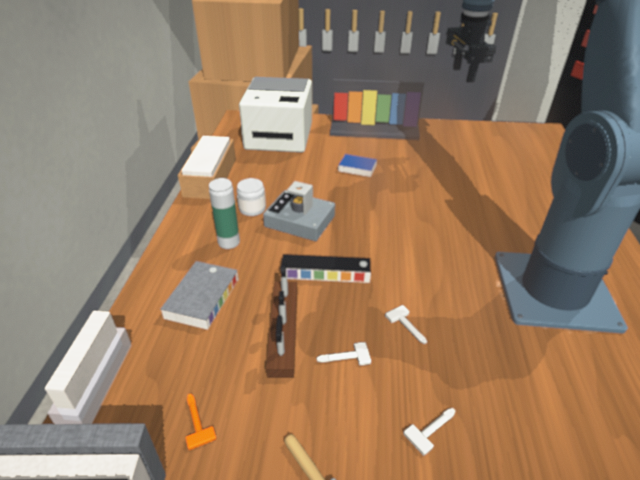

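View pics/top0.png

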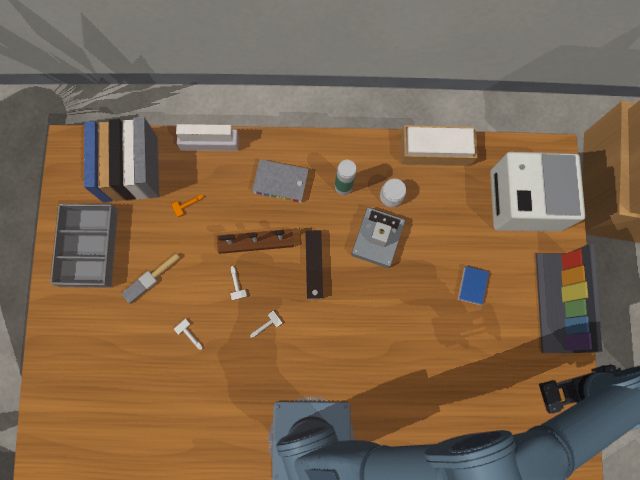

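View pics/wrist0.png

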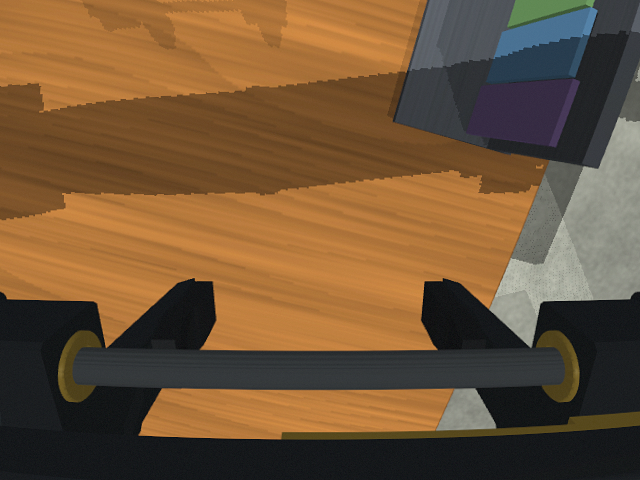

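The side view shows the stand with three dark keys at about (280,320), the console at (300,212) and the fan deck at (325,268). In the top view the stand is at (258,241) and the console at (379,237). The orange and white T-shapes are decoys. I'll cast rays and enlarge crops.

```bash
cat > h.py <<'E'
import numpy as np, cv2, pickle
def K(c): return np.array([[c["fx"],0,c["cx"]],[0,c["fy"],c["cy"]],[0,0,1.]])
def ray(c,uv):
    p=cv2.undistortPoints(np.array([[uv]],float),K(c),np.array(c["distortion"],float))[0,0]
    d=np.array([p[0],-p[1],-1.0]); E=np.array(c["extrinsics"]); d=E[:3,:3]@d
    return E[:3,3], d/np.linalg.norm(d)
def plane(c,uv,z):
    o,d=ray(c,uv); return o+d*(z-o[2])/d[2]
def tri(rays):
    A=np.zeros((3,3));b=np.zeros(3)
    for o,d in rays:
        P=np.eye(3)-np.outer(d,d);A+=P;b+=P@o
    x=np.linalg.solve(A,b)
    return x,[np.linalg.norm((np.eye(3)-np.outer(d,d))@(x-o)) for o,d in rays]
def proj(c,X):
    E=np.array(c["extrinsics"]); p=E[:3,:3].T@(np.array(X)-E[:3,3])
    q=np.array([[[p[0],-p[1],-p[2]]]])
    return cv2.projectPoints(q,np.zeros(3),np.zeros(3),K(c),np.array(c["distortion"],float))[0][0,0]
def load(n): return pickle.load(open(f"pics/{n}.pkl","rb"))
def crop(c,x0,y0,x1,y1,s,name): cv2.imwrite(f"pics/{name}.png",cv2.resize(np.ascontiguousarray(c["frame"][y0:y1,x0:x1,::-1]),None,fx=s,fy=s,interpolation=cv2.INTER_CUBIC))
E
python3 - <<'E'
from h import *
t=load("top0"); s=load("side0")
a=t["frame"][215:260,205:325]; b=t["frame"][200:275,345:415]; c=s["frame"][260:380,255:315]; d=s["frame"][175:245,255:345]
def r(x,k): return cv2.resize(np.ascontiguousarray(x[:,:,::-1]),k,interpolation=cv2.INTER_CUBIC)
o=np.zeros((600,800,3),np.uint8)
o[:180,:480]=r(a,(480,180)); o[190:490,:280]=r(b,(280,300)); o[:480,480:720]=r(c,(240,480)); 
o[380:590,290:560]=r(d,(270,210)) 
cv2.imwrite("pics/crops0.png",o)
for n,uv,z in [("standL",(219,245),.028),("standR",(297,239),.028),("bowL",(228,238),.12),("bowM",(254,237),.12),("bowR",(281,235),.12),("eye",(381,231),.106),("fan",(314,264),.034)]:
    print(n,plane(t,uv,z).round(3))
E
```

```text
standL [0.557 0.279 0.028]
standR [0.578 0.049 0.028]
bowL [0.558 0.24  0.12 ]
bowM [0.562 0.168 0.12 ]
bowR [0.569 0.092 0.12 ]
eye [ 0.588 -0.19   0.106]
fan [ 0.503 -0.002  0.034]
```

View pics/crops0.png

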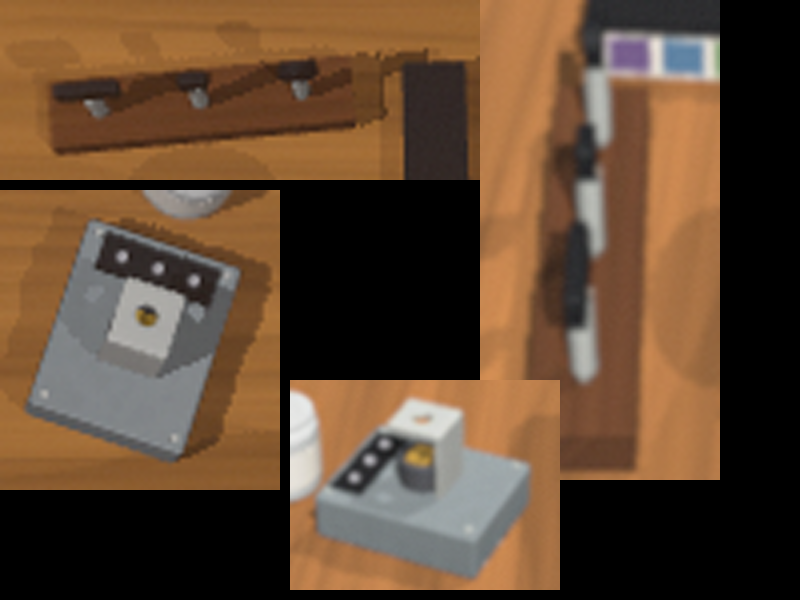

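The three candidates in the top view are the bows at (228,238), (254,237) and (281,235). The left one is clearly the widest, about 16 px or 46 mm, so it fits the bar bow. The middle one looks like the small key and the right one the disc. I'll confirm this close up with the wrist camera. Next I'll plan the orientations, including joint-7 headroom for the turn.

```bash
cat >> h.py <<'E'
from scipy.spatial.transform import Rotation as Rn
def quat(psi):
    """tool down, jaw axis z at world yaw psi"""
    x=np.array([0,0,-1.]);z=np.array([np.cos(psi),np.sin(psi),0]);y=np.cross(z,x)
    return Rn.from_matrix(np.stack([x,y,z],1)).as_quat()
E
python3 - <<'E'
from h import *
from rig import bot, observe
s=observe(); R=Rn.from_quat(s["tool_rot"]).as_matrix(); print(R.round(3))
w=load("wrist0"); E=w["extrinsics"]; print("cam in tool",(R.T@(E[:3,3]-s["ee_pos"])).round(4),"dir",(R.T@-E[:3,2]).round(3), "campx", (R.T@E[:3,0]).round(3))
d=np.deg2rad
for off in (0,180):
    for n,p,y in [("pick",(.556,.24,.075),5),("ins",(.588,-.19,.16),-19),("home",(.588,-.19,.117),-19),("turn60",(.588,-.19,.117),-79),("turn",(.588,-.19,.117),-120)]:
        q=bot.ik(p,quat(d(y+off))); print(off,n,None if q is None else np.round(q,2))
E
```

```text
[[-0.     0.969  0.247]
 [ 0.001  0.247 -0.969]
 [-1.    -0.    -0.001]]
cam in tool [-0.1465  0.0727 -0.001 ] dir [ 0.96  -0.281  0.001] campx [-0.001  0.001  1.   ]
0 pick [ 0.09  0.85 -0.83  1.73  0.77  0.93 -0.98]
0 ins [ 0.55  0.61 -0.43  1.67  0.31  0.93 -0.34]
0 home [ 0.53  0.67 -0.42  1.69  0.34  0.85 -0.36]
0 turn60 [ 0.39  0.64 -0.21  1.7   0.17  0.82 -1.28]
0 turn [ 0.24  0.63 -0.    1.71  0.    0.8  -1.85]
180 pick [ 0.22  0.99 -1.08  1.72  0.99  1.08  2.03]
180 ins [-0.44  0.86  1.09  1.73 -0.86  1.1  -2.54]
180 home [-0.44  0.94  1.09  1.75 -0.95  1.07 -2.48]
180 turn60 [ 0.72  0.74 -0.7   1.68  0.57  0.93  1.56]
180 turn [ 0.68  0.72 -0.63  1.69  0.52  0.91  0.89]
```

```bash
python3 - <<'E'
from h import *
from rig import bot, observe, vision
def snap(n):
    c=vision.capture("wrist"); pickle.dump(c,open(f"pics/{n}.pkl","wb")); cv2.imwrite(f"pics/{n}.png",c["frame"][:,:,::-1])
q=quat(np.deg2rad(-19))
bot.move_to([.56,-.15,.24],q); print(observe()["time_s"]); snap("c1")
bot.move_to([.62,-.13,.24],q); print(observe()["time_s"]); snap("c2")
q=quat(np.deg2rad(5))
bot.move_to([.53,.22,.21],q); print(observe()["time_s"]); snap("k1")
bot.move_to([.585,.25,.21],q); print(observe()["time_s"]); snap("k2")
E
python3 -c "
import cv2,numpy as np
a=[cv2.resize(cv2.imread(f'pics/{n}.png'),(400,300),interpolation=cv2.INTER_AREA) for n in ('c1','c2','k1','k2')]
cv2.imwrite('pics/m1.png',np.vstack([np.hstack(a[:2]),np.hstack(a[2:])]))"
```

```text
2.3833
2.7917
4.2
4.6083
```

View pics/m1.png

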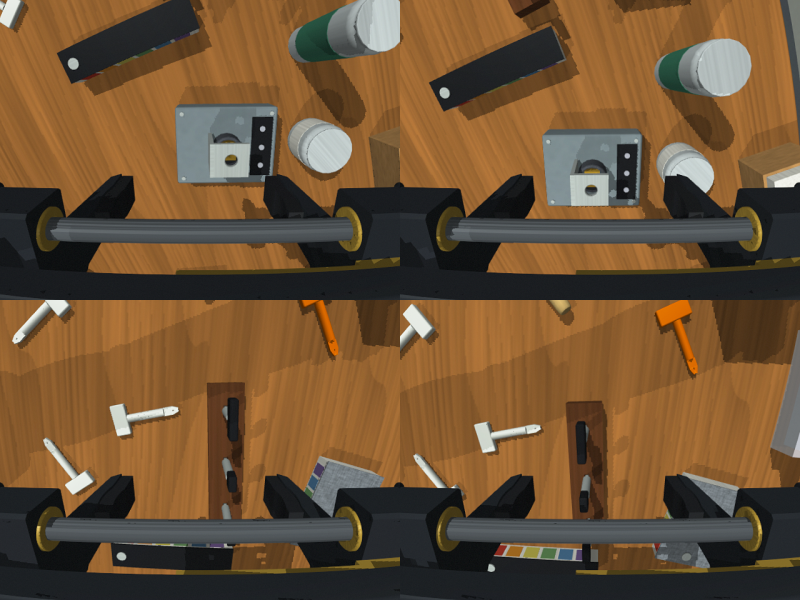

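The wrist views show the console with the eye at about (462,320) in full-size c1 pixels. The stand keys are in k1, with the widest bow at about (465,238) in full-size pixels. Enlarging.

```bash
python3 - <<'E'
from h import *
o=np.zeros((600,800,3),np.uint8)
def r(x,k): return cv2.resize(np.ascontiguousarray(x[:,:,::-1]),k,interpolation=cv2.INTER_CUBIC)
a=load("c1")["frame"][155:305,270:450]; b=load("c2")["frame"][195:345,220:400]
c=load("k1")["frame"][120:320,320:400]; d=load("k2")["frame"][150:350,260:340]
o[:300,:360]=r(a,(360,300));o[300:600,:360]=r(b,(360,300));o[:540,370:580]=r(c,(210,540));o[:540,590:800]=r(d,(210,540))
cv2.imwrite("pics/m2.png",o)
E
```

```text
(no output)
```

View pics/m2.png

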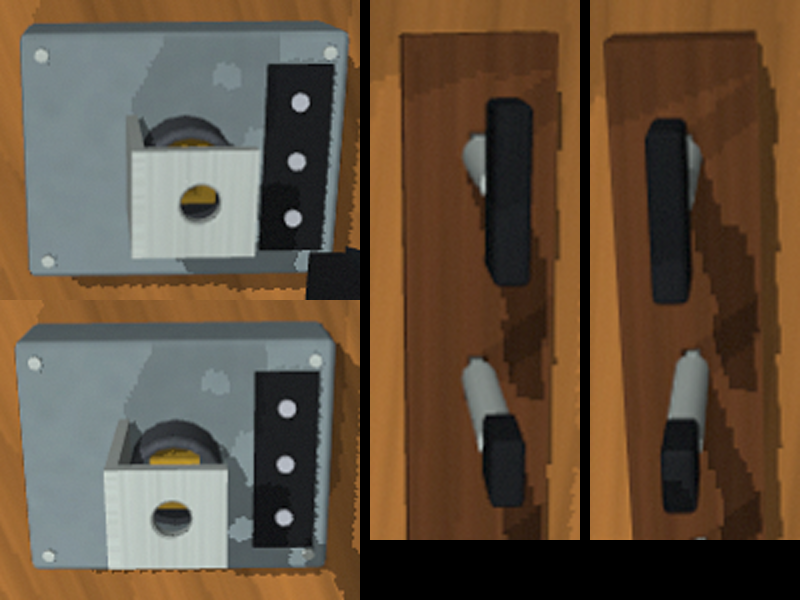

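The close-up confirms it: the key at the left end (k1 full-size about (373,190)) has the wide bar bow, and the next one (about (372,292)) is the short one. Next I'll segment and triangulate.

```bash
cat > seg.py <<'E'
from h import *
def blob(m,near):
    n,l,st,ce=cv2.connectedComponentsWithStats(m.astype(np.uint8))
    k=min((i for i in range(1,n) if st[i,4]>60),key=lambda i:np.hypot(*(ce[i]-near)))
    return (l==k).astype(np.uint8)
def cent(b):
    M=cv2.moments(b,True); return np.array([M['m10'],M['m01']])/M['m00']
def hole(c,near,win=60):
    g=cv2.cvtColor(c["frame"],cv2.COLOR_RGB2HSV); f=c["frame"].astype(int)
    m=((f.min(2)>165)).astype(np.uint8)
    b=blob(m,near)
    cs,h=cv2.findContours(b,cv2.RETR_CCOMP,cv2.CHAIN_APPROX_NONE)
    o=max([i for i in range(len(cs)) if h[0][i][3]<0],key=lambda i:cv2.contourArea(cs[i]))
    ins=[i for i in range(len(cs)) if h[0][i][3]==o]
    i=max(ins,key=lambda i:cv2.contourArea(cs[i]))
    e=cv2.fitEllipse(cs[i]); 
    ap=cv2.approxPolyDP(cs[o],6,True)[:,0]
    return e,ap,cs[i]
E
python3 - <<'E'
from seg import *
R=[]
c1,c2,k1,k2=[load(n) for n in("c1","c2","k1","k2")]
for c,n in((c1,(368,257)),(c2,(305,305))):
    e,ap,_=hole(c,n); print("hole",np.round(e[0],1),np.round(e[1],1),"quad",ap.tolist()); R.append(ray(c,e[0]))
    print(" plane .106:",plane(c,e[0],.106).round(4))
x,r=tri(R); print("eye tri",x.round(4),np.round(r,4))
R=[];
for c,n in((k1,(373,190)),(k2,(291,228))):
    f=c["frame"].astype(int); b=blob(f.max(2)<48,n); p=cent(b); cs=cv2.findContours(b,0,1)[0][0]; print("bow",p.round(1),b.sum(),[np.round(v,1) for v in cv2.minAreaRect(cs)]); R.append(ray(c,p)); print(" plane .094",plane(c,p,.094).round(4))
x,r=tri(R); print("bow tri",x.round(4),np.round(r,4))
E
```

```text
hole [369.4 256.7] [21.8 24.1] quad [[336, 232], [336, 283], [396, 282], [399, 231]]
 plane .106: [ 0.5884 -0.1906  0.106 ]
hole [305.2 304.1] [20.2 22.5] quad [[272, 281], [274, 328], [332, 328], [332, 280]]
 plane .106: [ 0.5884 -0.1906  0.106 ]
eye tri [ 0.5884 -0.1905  0.1062] [0. 0.]
bow [372.4 190.4] 1206 [array([372., 191.]), array([70., 18.]), np.float64(90.0)]
 plane .094 [0.5667 0.2488 0.094 ]
bow [289.7 227.6] 1057 [array([289.9, 227.9]), array([68.3, 16.2]), np.float64(87.1)]
 plane .094 [0.5661 0.2486 0.094 ]
bow tri [0.5662 0.2493 0.0967] [0.0001 0.0001]
```

```bash
python3 - <<'E'
from seg import *
c1,c2,k1,k2=[load(n) for n in("c1","c2","k1","k2")]
yaw=lambda d: np.degrees(np.arctan2(d[1],d[0]))
for c,Q in((c1,[[336,232],[336,283],[396,282],[399,231]]),(c2,[[272,281],[274,328],[332,328],[332,280]])):
    g=cv2.cvtColor(c["frame"],cv2.COLOR_RGB2GRAY); q=cv2.cornerSubPix(g,np.array(Q,np.float32)[:,None],(4,4),(-1,-1),(3,50,.01))[:,0]
    P=[plane(c,p,.106) for p in q]; print("plate",q.round(1).tolist(),[round(np.linalg.norm(P[i]-P[(i+1)%4]),4) for i in range(4)],"x-yaw",[round(yaw(P[2]-P[1]),1),round(yaw(P[3]-P[0]),1)],"y-yaw-90",[round(yaw(P[0]-P[1])-90,1),round(yaw(P[3]-P[2])-90,1)], "centre",np.mean(P,0).round(4))
# console screws on top z=.044 (crop /2 + offset)
for c,S,o in((c1,[(41,55),(331,52),(48,261)],(270,155)),(c2,[(35,63),(316,60),(48,256),(308,254)],(220,195))):
    P=[plane(c,(s[0]/2+o[0],s[1]/2+o[1]),.044) for s in S]
    print("screws x-yaw",round(yaw(P[1]-P[0]),1), "y-yaw",round(yaw(P[0]-P[2])-90,1), round(yaw(P[3]-P[2]),1) if len(P)>3 else "")
    if len(P)>3: print(np.mean(P,0).round(4))
for c,n in((k1,(373,190)),(k2,(291,228))):
    f=c["frame"].astype(int); b=blob(f.max(2)<48,n); ys,xs=np.nonzero(b)
    rows=np.arange(ys.min()+6,ys.max()-5)
    for side in(np.min,np.max):
        e=[side(xs[ys==r]) for r in rows]; k=np.polyfit(rows,e,1)
        A=plane(c,(np.polyval(k,rows[0]),rows[0]),.1);B=plane(c,(np.polyval(k,rows[-1]),rows[-1]),.1); print("bow edge yaw",round(yaw(A-B)-90,2))
# stand left edges near side: crop k1 scale 2.625,2.7
for c,L,o in((k1,[(402,60),(407,500)],(320,120)),(k1,[(559,60),(549,500)],(320,120)),(k2,[(607,60),(632,500)],(260,150)),):
    off=370 if c is k1 else 590
    P=[plane(c,((u-off)/2.625+o[0],v/2.7+o[1]),.028) for u,v in L]; print("stand edge yaw",round(yaw(P[0]-P[1])-90,1), P[0].round(4))
E
```

```text
Traceback (most recent call last):
cv2.error: OpenCV(4.12.0) :-1: error: (-5:Bad argument) in function 'cornerSubPix'
> Overload resolution failed:
>  - Layout of the output array corners is incompatible with cv::Mat
>  - Expected Ptr<cv::UMat> for argument 'corners'
```

```bash
python3 - <<'E'
from seg import *
c1,c2,k1,k2=[load(n) for n in("c1","c2","k1","k2")]
yaw=lambda d: np.degrees(np.arctan2(d[1],d[0]))
for c,Q in((c1,[[336,232],[336,283],[396,282],[399,231]]),(c2,[[272,281],[274,328],[332,328],[332,280]])):
    g=cv2.cvtColor(c["frame"],cv2.COLOR_RGB2GRAY); q=cv2.cornerSubPix(g,np.array(Q,np.float32).reshape(-1,1,2).copy(),(4,4),(-1,-1),(3,50,.01)).reshape(-1,2)
    P=[plane(c,p,.106) for p in q]; print("plate",q.round(1).tolist(),[round(np.linalg.norm(P[i]-P[(i+1)%4]),4) for i in range(4)],"x-yaw",[round(yaw(P[2]-P[1]),1),round(yaw(P[3]-P[0]),1)],"y-yaw-90",[round(yaw(P[0]-P[1])-90,1),round(yaw(P[3]-P[2])-90,1)], "centre",np.mean(P,0).round(4))
for c,S,o in((c1,[(41,55),(331,52),(48,261)],(270,155)),(c2,[(35,63),(316,60),(48,256),(308,254)],(220,195))):
    P=[plane(c,(s[0]/2+o[0],s[1]/2+o[1]),.044) for s in S]
    print("screws x-yaw",round(yaw(P[1]-P[0]),1), "y-yaw",round(yaw(P[0]-P[2])-90,1), round(yaw(P[3]-P[2]),1) if len(P)>3 else "")
    if len(P)>3: print(np.mean(P,0).round(4))
for c,n in((k1,(373,190)),(k2,(291,228))):
    f=c["frame"].astype(int); b=blob(f.max(2)<48,n); ys,xs=np.nonzero(b)
    rows=np.arange(ys.min()+6,ys.max()-5)
    for side in(np.min,np.max):
        e=[side(xs[ys==r]) for r in rows]; k=np.polyfit(rows,e,1)
        A=plane(c,(np.polyval(k,rows[0]),rows[0]),.1);B=plane(c,(np.polyval(k,rows[-1]),rows[-1]),.1); print("bow edge yaw",round(yaw(A-B)-90,2))
for c,L,o in((k1,[(402,60),(407,500)],(320,120)),(k1,[(559,60),(549,500)],(320,120)),(k2,[(607,60),(632,500)],(260,150)),):
    off=370 if c is k1 else 590
    P=[plane(c,((u-off)/2.625+o[0],v/2.7+o[1]),.028) for u,v in L]; print("stand edge yaw",round(yaw(P[0]-P[1])-90,1), P[0].round(4))
E
```

```text
plate [[335.0, 230.6999969482422], [335.5, 283.70001220703125], [397.6000061035156, 281.70001220703125], [400.8999938964844, 229.89999389648438]] [np.float64(0.0439), np.float64(0.0496), np.float64(0.0429), np.float64(0.0505)] x-yaw [np.float64(-17.2), np.float64(-18.4)] y-yaw-90 [np.float64(-17.8), np.float64(-19.0)] centre [ 0.5868 -0.1904  0.106 ]
plate [[271.5, 280.1000061035156], [274.3999938964844, 329.20001220703125], [333.1000061035156, 328.5], [332.5, 278.29998779296875]] [np.float64(0.0442), np.float64(0.0486), np.float64(0.045), np.float64(0.0485)] x-yaw [np.float64(-18.0), np.float64(-17.1)] y-yaw-90 [np.float64(-17.9), np.float64(-17.7)] centre [ 0.5865 -0.1905  0.106 ]
screws x-yaw -18.3 y-yaw -18.3 
screws x-yaw -18.3 y-yaw -18.8 -18.4
[ 0.5888 -0.1923  0.044 ]
bow edge yaw 6.83
bow edge yaw 7.03
bow edge yaw 6.33
bow edge yaw 6.01
stand edge yaw 6.1 [0.5384 0.276  0.028 ]
stand edge yaw 6.6 [0.5887 0.2805 0.028 ]
stand edge yaw 6.1 [0.5394 0.2775 0.028 ]
```

Eye: (0.5884, -0.1905, 0.106), console yaw about -18.2°. Bow: (0.5664, 0.249, ~0.095), stand yaw about 6.3°. I want to see the finger pads before choosing the grasp height, because the 12 mm shank below the bow is thicker than the 10 mm bow.

```bash
python3 - <<'E'
from h import *
c=load("k2"); f=c["frame"]
a=np.clip(f[270:420,120:520].astype(float)*3,0,255).astype(np.uint8)
from rig import vision
s=vision.capture("side"); pickle.dump(s,open("pics/s1.pkl","wb"))
X=[.585,.25,.21]; u,v=proj(s,X).astype(int); print(u,v)
x0,y0=max(u-70,0),max(v-90,0); b=np.clip(s["frame"][y0:y0+130,x0:x0+150].astype(float)*2.5,0,255).astype(np.uint8)
o=np.zeros((600,800,3),np.uint8)
o[:300]=cv2.resize(np.ascontiguousarray(a[:,:,::-1]),(800,300)); o[300:600,:346]=cv2.resize(np.ascontiguousarray(b[:,:,::-1]),(346,300),interpolation=cv2.INTER_CUBIC)
cv2.imwrite("pics/fing.png",o)
E
```

```text
264 281
```

View pics/fing.png

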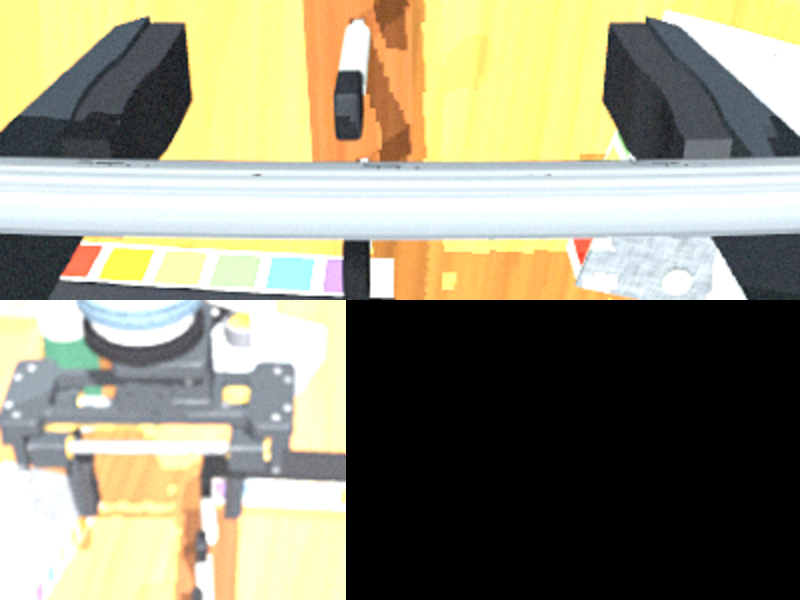

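The pads run flat right to the tips, so I'll grip with the TCP just above the bow's lower edge (z about 0.086) to keep the fingers off the thicker shank.

```bash
python3 - <<'E'
from seg import *
from rig import bot, observe, vision
q=quat(np.deg2rad(6.3))
def snap(n):
    c=vision.capture("wrist"); pickle.dump(c,open(f"pics/{n}.pkl","wb")); cv2.imwrite(f"pics/{n}.png",c["frame"][:,:,::-1]); return c
bot.move_to([.5664,.249,.17],q)
c=snap("k3"); n=proj(c,[.5664,.249,.094]); f=c["frame"].astype(int); b=blob(f.max(2)<48,n); p=cent(b); print(n,p,b.sum(),plane(c,p,.094).round(4))
print("ee",observe()["ee_pos"], "cam wrt", np.round(c["extrinsics"][:3,3],4))
k1=load("k1");k2=load("k2")
R=[ray(c,p)]+[ray(k,cent(blob(k["frame"].astype(int).max(2)<48,m))) for k,m in((k1,(373,190)),(k2,(291,228)))]
print(tri(R))
E
```

```text
[320.17306394 244.8284803 ] [320.70681818 245.49545455] 1320 [0.5668 0.2486 0.094 ]
ee [0.56669181 0.24852751 0.17086052] cam wrt [0.5579 0.3209 0.316 ]
(array([0.56639861, 0.24925895, 0.09625229]), [np.float64(0.0002953958471158939), np.float64(0.00010357679634060603), np.float64(0.00022112021338485598)])
```

View pics/k3.png

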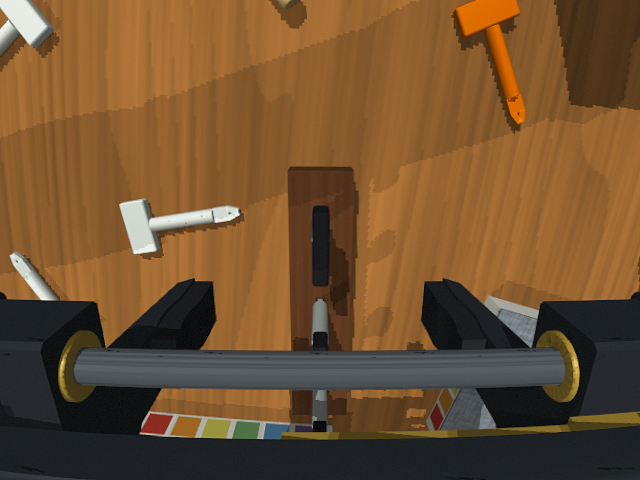

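The bow is centred between the jaws at (320,245). I'll descend, grip and lift a little.

```bash
python3 - <<'E'
from seg import *
from rig import bot, observe, vision
bot.move_l([.5664,.2490,.0865],quat(np.deg2rad(6.3)),v=0.1); bot.dwell(.2)
print(observe()["ee_pos"].round(4) if hasattr(observe()["ee_pos"],"round") else observe()["ee_pos"])
bot.gripper_to(0.0,grasp_force=20); bot.dwell(.2)
s=observe(); print(s["time_s"],s["opening"]*88,np.round(s["ft_force"],1),np.round(s["ee_pos"],4))
bot.gripper_to(0.0,grasp_force=60); bot.dwell(.2)
s=observe(); print(s["time_s"],s["opening"]*88,np.round(s["ft_force"],1))
def snap(n):
    c=vision.capture("wrist"); pickle.dump(c,open(f"pics/{n}.pkl","wb")); cv2.imwrite(f"pics/{n}.png",c["frame"][:,:,::-1]); return c
bot.move_l([.5664,.2490,.2],v=0.15); bot.dwell(.3)
s=observe(); print(s["time_s"],s["opening"]*88,np.round(s["ft_force"],1),np.round(s["ee_pos"],4))
snap("g1")
E
```

```text
[0.5668 0.2491 0.0872]
7.6 9.93585280111382 [ 0.5 -0.7  0.7] [0.5664 0.249  0.0865]
8.0167 9.61713558403339 [ 0.1  0.4 -0.5]
9.225 9.378896129806325 [ 0.6  0.1 -0.8] [0.5661 0.2489 0.1994]
```

View pics/g1.png

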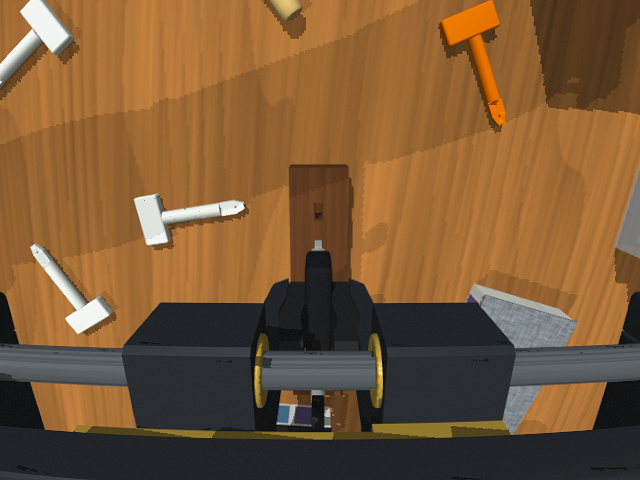

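The key is held, and its tip shows just above the bow at about (318,241). I'll check its tilt by comparing predicted points in the wrist, side and top views.

```bash
python3 - <<'E'
from seg import *
from rig import bot, observe, vision
s=observe(); T=np.array(s["ee_pos"]); R=Rn.from_quat(s["tool_rot"]).as_matrix(); print(R.round(4)[:,0])
side=vision.capture("side"); top=vision.capture("top"); w=load("g1")
pickle.dump(side,open("pics/s2.pkl","wb"));pickle.dump(top,open("pics/t2.pkl","wb"))
pts={"tip":T+[0,0,-.058-.022],"tip+y2.5":T+[0,0,-.08]+R[:,1]*.0025,"tip-y2.5":T+[0,0,-.08]-R[:,1]*.0025,"sh":T+[0,0,-.058],"shtop":T+[0,0,-.003],"bow+y top":T+[0,0,.019]+R[:,1]*.023,"bow+y bot":T+[0,0,-.003]+R[:,1]*.023}
for n,p in pts.items(): print(n,"w",proj(w,p).round(1),"side",proj(side,p).round(1),"top",proj(top,p).round(1))
u,v=proj(side,pts["sh"]).astype(int)
a=side["frame"][v-50:v+40,u-40:u+40]; b=w["frame"][220:310,270:370]
o=np.zeros((540,800,3),np.uint8); o[:450,:400]=cv2.resize(np.ascontiguousarray(a[:,:,::-1]),(400,450),interpolation=cv2.INTER_CUBIC); b=np.clip(b.astype(float)*2,0,255).astype(np.uint8)
o[:360,400:]=cv2.resize(np.ascontiguousarray(b[:,:,::-1]),(400,360),interpolation=cv2.INTER_CUBIC)
for n in("tip","sh","shtop"):
    p=(proj(side,pts[n])-[u-40,v-50])*5; cv2.circle(o,tuple(int(i) for i in p),3,(0,0,255),1)
    
p=(proj(w,pts["tip"])-[270,220])*4; cv2.circle(o,(int(p[0])+400,int(p[1])),3,(0,0,255),1)
for n in("bow+y top","bow+y bot","tip+y2.5"):
    p=(proj(w,pts[n])-[270,220])*4; cv2.circle(o,(int(p[0])+400,int(p[1])),3,(0,255,0),1)
cv2.imwrite("pics/g1c.png",o)
E
```

```text
[-7.e-04 -2.e-04 -1.e+00]
tip w [317.9 244.4] side [278.8 318.5] top [225.  235.1]
tip+y2.5 w [317.9 240.6] side [278.7 319.6] top [224.1 235.1]
tip-y2.5 w [317.9 248.3] side [278.9 317.4] top [225.8 235. ]
sh w [317.8 256.4] side [278.2 310. ] top [223.8 233.2]
shtop w [317.5 299.5] side [276.5 287.3] top [220.8 228.5]
bow+y top w [317.4 268.5] side [274.9 287.8] top [210.8 227.3]
bow+y bot w [317.6 248.9] side [275.6 297.5] top [212.2 229.3]
```

View pics/g1c.png

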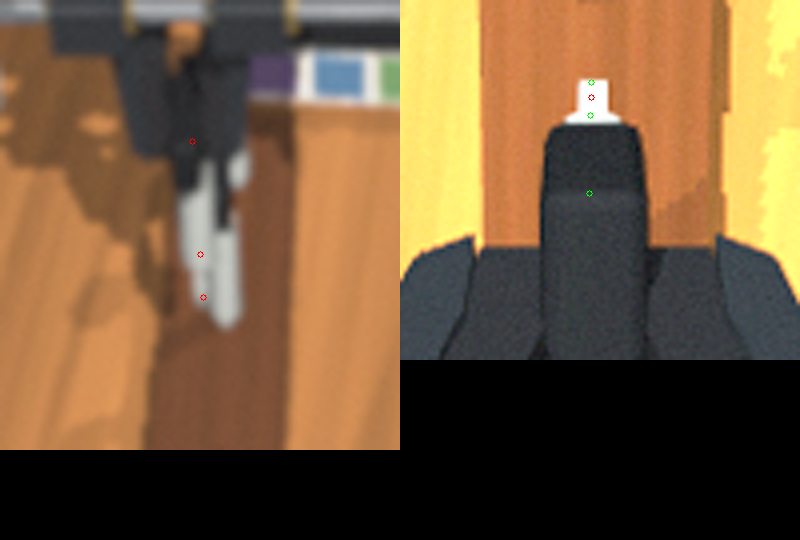

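The predicted and seen tip agree within about 0.5 mm in both directions, so the key hangs straight. Now to go above the eye and look.

```bash
python3 - <<'E'
from seg import *
from rig import bot, observe, vision
q=quat(np.deg2rad(-18.2))
bot.move_l([.5664,.249,.235],v=.2)
bot.move_to([.5884,-.1905,.235],q)
bot.move_l([.5884,-.1905,.198],q,v=.1); bot.dwell(.4)
s=observe(); print(s["time_s"],np.round(s["ee_pos"],4),np.round(s["joints"],3),np.round(s["ft_force"],1))
T=np.array(s["ee_pos"]); R=Rn.from_quat(s["tool_rot"]).as_matrix()
w=vision.capture("wrist"); pickle.dump(w,open("pics/e1.pkl","wb")); side=vision.capture("side"); top=vision.capture("top"); pickle.dump(side,open("pics/s3.pkl","wb")); pickle.dump(top,open("pics/t3.pkl","wb"))
def r(x,k,g=1.): return cv2.resize(np.ascontiguousarray(np.clip(x[:,:,::-1]*g,0,255).astype(np.uint8)),k,interpolation=cv2.INTER_CUBIC)
o=np.zeros((560,800,3),np.uint8); o[:400,:400]=r(w["frame"][210:310,270:370],(400,400),1.3)
eye=np.array([.5884,-.1905,.106]); n=T+[0,0,-.08]
for p,c in((eye,(0,255,0)),(n,(0,0,255)),(n+R[:,1]*.0025,(0,0,255))):
    p=(proj(w,p)-[270,210])*4; cv2.circle(o,tuple(int(i) for i in p),4,c,1)
u,v=proj(side,eye).astype(int); o[:480,400:]=r(side["frame"][v-55:v+41,u-40:u+40],(400,480))
for p,c in((eye,(0,255,0)),(n,(0,0,255))):
    p=(proj(side,p)-[u-40,v-55])*5; cv2.circle(o,(int(p[0])+400,int(p[1])),4,c,1)
cv2.imwrite("pics/e1c.png",o)
E
```

```text
12.2333 [ 0.5885 -0.1906  0.1983] [ 0.61   0.584 -0.526  1.638  0.333  1.009 -0.34 ] [-0.1  0.8 -1. ]
```

View pics/e1c.png

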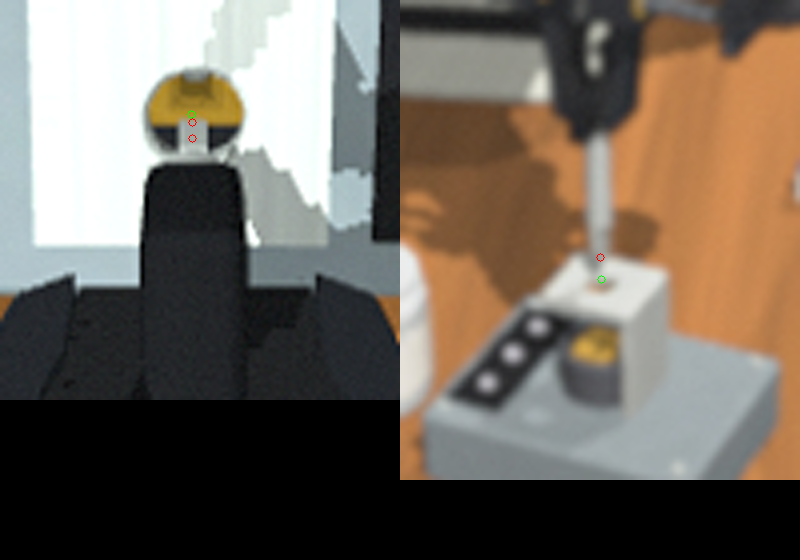

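The tip sits over the hole: tip columns 181–208 against hole 145–244 in the crop, both centred at about 194.5, and the brass face shows below. I'll descend through the eye to just above the face, watching the force.

```bash
python3 - <<'E'
from seg import *
from rig import bot, observe, vision
q=quat(np.deg2rad(-18.2)); X=[.5884,-.1905]
f0=np.array(observe()["ft_force"])
for z in (.185,.173,.163,.154):
    bot.move_l(X+[z],q,v=.06); bot.dwell(.1); s=observe(); print(z,s["time_s"],np.round(s["ee_pos"],4),np.round(np.array(s["ft_force"])-f0,1))
    if np.linalg.norm(np.array(s["ft_force"])-f0)>8: print("STOP"); break
w=vision.capture("wrist"); pickle.dump(w,open("pics/e2.pkl","wb")); side=vision.capture("side"); pickle.dump(side,open("pics/s4.pkl","wb"))
def r(x,k,g=1.): return cv2.resize(np.ascontiguousarray(np.clip(x[:,:,::-1]*g,0,255).astype(np.uint8)),k,interpolation=cv2.INTER_CUBIC)
o=np.zeros((480,800,3),np.uint8); o[:400,:400]=r(w["frame"][210:310,270:370],(400,400),1.3)
u,v=proj(side,[.5884,-.1905,.09]).astype(int); o[:480,400:]=r(side["frame"][v-28:v+20,u-20:u+20],(400,480))
cv2.imwrite("pics/e2c.png",o)
E
```

```text
0.185 12.85 [ 0.5884 -0.1905  0.1849] [0. 0. 1.]
0.173 13.3 [ 0.5884 -0.1905  0.173 ] [-0.6 -0.2  0.7]
0.163 13.7167 [ 0.5884 -0.1905  0.163 ] [ 0.6 -0.2 -0.1]
0.154 14.1167 [ 0.5884 -0.1905  0.1539] [-0.2 -0.1 -0.4]
```

View pics/e2c.png

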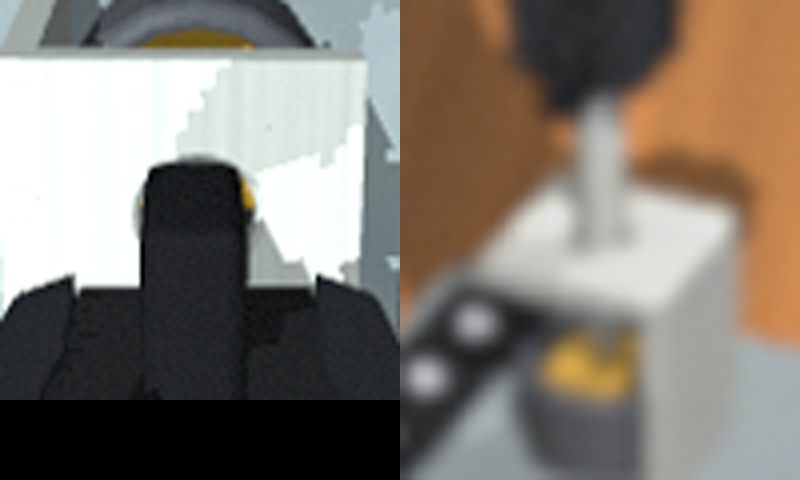

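It went through the eye without contact, and the tip is over the brass face. Inserting in small steps with force logging.

```bash
python3 - <<'E'
from seg import *
from rig import bot, observe, vision
q=quat(np.deg2rad(-18.2)); X=[.5884,-.1905]
f0=np.array(observe()["ft_force"]); z=.154
while z>.127:
    z-=.0015
    bot.move_l(X+[z],q,v=.03); s=observe(); f=np.array(s["ft_force"])-f0
    print(round(z,4),round(s["time_s"],2),np.round(s["ee_pos"],4),np.round(f,1),np.round(s["moment"],2),round(s["opening"]*88,2))
    if f[2]>22 or np.hypot(f[0],f[1])>10: print("STOP"); break
E
```

```text
0.1525 14.47 [ 0.5884 -0.1905  0.1525] [-0.6  0.4  0.5] [-0.04 -0.09 -0.07] 9.55
0.151 14.72 [ 0.5883 -0.1905  0.1509] [0.2 2.2 0.4] [-0.03 -0.02 -0.02] 9.45
0.1495 14.97 [ 0.5883 -0.1905  0.1494] [-0.8  1.  -0.1] [-0.04 -0.02  0.  ] 9.55
0.148 15.22 [ 0.5883 -0.1905  0.1479] [0.7 1.6 0.2] [-0.05 -0.05  0.  ] 9.14
0.1465 15.47 [ 0.5883 -0.1905  0.1464] [ 0.   1.6 -0.7] [-0.06 -0.08 -0.01] 9.53
0.145 15.72 [ 0.5883 -0.1905  0.1449] [-0.6  1.2  0.2] [-0.08 -0.04  0.01] 9.65
0.1435 15.97 [ 0.5883 -0.1905  0.1434] [0.  1.7 0.4] [-0.06 -0.07 -0.04] 9.74
0.142 16.22 [ 0.5883 -0.1905  0.1419] [-0.   0.9  0.3] [-0.02 -0.01  0.  ] 9.58
0.1405 16.47 [ 0.5883 -0.1905  0.1404] [0.6 1.3 0.7] [ 0.04 -0.1  -0.01] 9.19
0.139 16.72 [ 0.5884 -0.1907  0.1389] [0.7 1.4 0.5] [-0.15 -0.08  0.02] 9.8
0.1375 16.97 [ 0.5883 -0.1909  0.1374] [-0.1 -0.3  0.4] [-0.43 -0.01 -0.  ] 9.46
0.136 17.22 [ 0.5883 -0.1911  0.1359] [-0.1 -0.5 -0.3] [-0.75 -0.05 -0.02] 9.77
0.1345 17.47 [ 0.5881 -0.1911  0.1343] [-0.8 -1.9  0.5] [-0.98  0.1   0.01] 9.61
0.133 17.72 [ 0.5882 -0.1909  0.133 ] [-2.5 -2.5  4. ] [-1.15  0.38 -0.01] 9.69
0.1315 17.97 [ 0.5886 -0.1908  0.1317] [-1.6 -2.7  3.7] [-1.13  0.28 -0.03] 9.46
0.13 18.22 [ 0.5886 -0.1903  0.1298] [ 0.  -1.5  1.1] [-1.02  0.01 -0.01] 9.81
0.1285 18.47 [ 0.5885 -0.19    0.1285] [-0.2 -1.  -0.2] [-0.61 -0.17 -0.02] 9.55
0.127 18.72 [ 0.5895 -0.1901  0.1283] [-2.3 -1.3 13. ] [-0.63  0.49 -0.02] 9.15
```

At the last step it stopped hard at TCP z = 0.1283 with 13 N. The expected home height is 0.070 + 0.0585 = 0.1285. Checking by view.

```bash
python3 - <<'E'
from seg import *
from rig import bot, observe, vision
s=observe(); print(s["time_s"],np.round(s["ee_pos"],4),np.round(s["ft_force"],1),np.round(s["moment"],2)); T=np.array(s["ee_pos"])
w=vision.capture("wrist"); side=vision.capture("side"); pickle.dump(w,open("pics/e3.pkl","wb"));pickle.dump(side,open("pics/s5.pkl","wb"))
def r(x,k,g=1.): return cv2.resize(np.ascontiguousarray(np.clip(x[:,:,::-1]*g,0,255).astype(np.uint8)),k,interpolation=cv2.INTER_CUBIC)
o=np.zeros((480,800,3),np.uint8); o[:400,:400]=r(w["frame"][210:310,270:370],(400,400),1.6)
u,v=proj(side,[.5884,-.1905,.09]).astype(int); o[:480,400:]=r(side["frame"][v-28:v+20,u-20:u+20],(400,480))
cv2.imwrite("pics/e3c.png",o)
E
```

```text
18.7167 [ 0.5895 -0.1901  0.1283] [-2.2 -2.4 12.1] [-0.63  0.49 -0.02]
```

View pics/e3c.png

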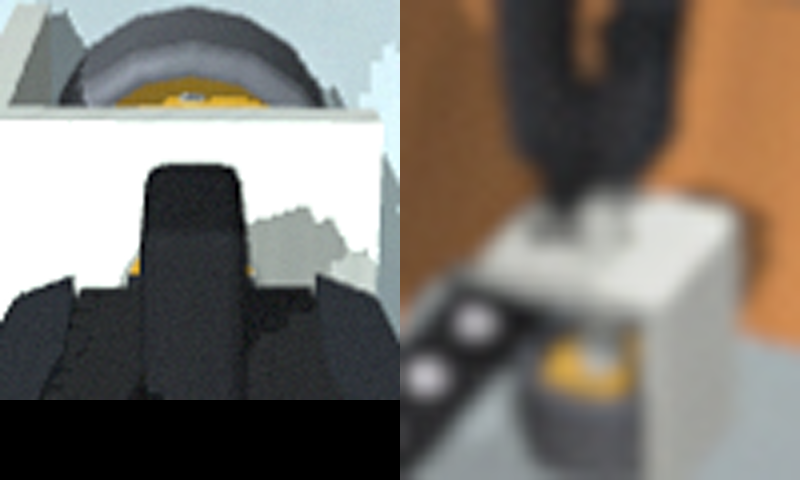

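The shank reaches the brass face. The bow has not slipped in the hand: its edges are still at crop rows 163 and 240. The shoulder works out at 0.0698, so the key is home. I'll hold briefly, then turn clockwise with joint 7 in steps, keeping the slight downward push.

```bash
python3 - <<'E'
from seg import *
from rig import bot, observe, vision
bot.dwell(.3)
s=observe(); q0=bot.ik([.5884,-.1905,.1270],quat(np.deg2rad(-18.2))); print(np.round(q0,4),np.round(s["joints"],4))
def yaw(s): z=Rn.from_quat(s["tool_rot"]).as_matrix()[:,2]; return np.degrees(np.arctan2(z[1],z[0]))
y0=yaw(s)
def rep(s): print(round(s["time_s"],2),"yaw",round(yaw(s)-y0,2),np.round(s["ee_pos"],4),np.round(s["ft_force"],1),np.round(s["moment"],3))
rep(s)
q=np.array(q0)
for d in (.05,.1,.2):
    q=np.array(q0); q[6]+=d; bot.move_joints(q.tolist()); rep(observe())
E
```

```text
[ 0.5847  0.6701 -0.4897  1.6853  0.3874  0.884  -0.3817] [ 0.5846  0.669  -0.4906  1.684   0.3869  0.8844 -0.3817]
19.12 yaw 0.0 [ 0.5894 -0.1901  0.1282] [-2.4 -2.2 10.4] [-0.618  0.525  0.   ]
19.37 yaw 2.88 [ 0.5894 -0.1901  0.1282] [-1.9 -2.  10.3] [-0.583  0.569 -0.021]
19.62 yaw 5.74 [ 0.5892 -0.19    0.1282] [-2.8 -1.7 10.5] [-0.484  0.697  0.007]
19.87 yaw 11.48 [ 0.5894 -0.1902  0.1283] [-2.6 -2.5 10.5] [-0.603  0.618 -0.051]
```

Positive joint 7 turns it counter-clockwise, and so far that only took up play. Reversing for the clockwise turn.

```bash
python3 - <<'E'
from seg import *
from rig import bot, observe, vision
q0=np.array([0.5847,0.6701,-0.4897,1.6853,0.3874,0.884,-0.3817])
def yaw(s): z=Rn.from_quat(s["tool_rot"]).as_matrix()[:,2]; return np.degrees(np.arctan2(z[1],z[0]))
y0=-18.2
def rep(d,s): print(d,round(s["time_s"],2),"turn",round(np.radians(y0-yaw(s)),3),np.round(s["ee_pos"],4),np.round(s["ft_force"],1),np.round(s["moment"],3),round(s["opening"]*88,2))
for d in (0,.2,.4,.6,.8,1.0,1.2,1.4,1.5,1.55,1.6):
    q=q0.copy(); q[6]-=d; bot.move_joints(q.tolist()); s=observe(); rep(d,s)
    if abs(s["moment"][2])>.8 or np.linalg.norm(s["ft_force"])>45: print("STOP");break
E
```

```text
0 20.18 turn 0.0 [ 0.5895 -0.1902  0.1283] [-2.6 -1.9 10.2] [-0.68   0.484  0.036] 9.38
0.2 20.48 turn 0.2 [ 0.5896 -0.1903  0.1283] [-2.  -2.   9.8] [-0.709  0.342  0.036] 9.46
0.4 20.79 turn 0.4 [ 0.5895 -0.1902  0.1283] [-2.7 -1.5 11. ] [-0.632  0.523  0.031] 9.22
0.6 21.1 turn 0.6 [ 0.5895 -0.1903  0.1283] [-2.2 -2.8 10.1] [-0.706  0.505  0.025] 9.51
0.8 21.41 turn 0.8 [ 0.5896 -0.1905  0.1283] [-1.7 -2.4  9. ] [-0.818  0.348  0.102] 9.13
1.0 21.72 turn 1.0 [ 0.5897 -0.1907  0.1283] [-1.3 -2.7  8.8] [-0.826  0.326  0.051] 9.43
1.2 22.02 turn 1.2 [ 0.5897 -0.1909  0.1283] [-1.2 -2.8  9.2] [-0.895  0.329 -0.005] 9.74
1.4 22.33 turn 1.4 [ 0.5897 -0.191   0.1283] [-0.8 -4.1  8.9] [-1.052  0.263  0.031] 9.65
1.5 22.58 turn 1.501 [ 0.5897 -0.1911  0.1283] [-2.1 -4.6  9.4] [-1.026  0.283  0.019] 9.26
1.55 22.83 turn 1.55 [ 0.5897 -0.1911  0.1283] [-1.1 -4.3  9.8] [-1.039  0.295  0.072] 9.34
1.6 23.08 turn 1.6 [ 0.5897 -0.1912  0.1283] [-1.2 -3.9  9.4] [-1.013  0.292  0.082] 9.62
```

```bash
python3 - <<'E'
from seg import *
from rig import bot, observe, vision
q0=np.array([0.5847,0.6701,-0.4897,1.6853,0.3874,0.884,-0.3817])
def yaw(s): z=Rn.from_quat(s["tool_rot"]).as_matrix()[:,2]; return np.degrees(np.arctan2(z[1],z[0]))
for d in (1.6,1.65,1.7,1.74,1.78,1.82,1.86):
    q=q0.copy(); q[6]-=d; bot.move_joints(q.tolist())
    m=[]
    for i in range(8): bot.dwell(.03); s=observe(); m.append(list(s["moment"])+list(s["ft_force"]))
    m=np.mean(m,0); print(d,round(s["time_s"],2),"turn",round(np.radians(-18.2-yaw(s)),4),np.round(s["ee_pos"],4),np.round(m,3),"tau7",np.round(s["tau"][6],3))
    if abs(m[2])>.35: print("STOP hit");break
E
```

```text
1.6 23.6 turn 1.6001 [ 0.5897 -0.1912  0.1283] [-1.052  0.314  0.068 -1.454 -4.111  9.098] tau7 -0.067
1.65 24.12 turn 1.6501 [ 0.5896 -0.1913  0.1283] [-1.07   0.312  0.058 -1.197 -3.885  9.151] tau7 -0.069
1.7 24.63 turn 1.7001 [ 0.5896 -0.1914  0.1283] [-1.159  0.357  0.075 -1.615 -4.532  9.38 ] tau7 -0.085
1.74 25.15 turn 1.7401 [ 0.5896 -0.1915  0.1283] [-1.195  0.363  0.067 -1.53  -4.431  9.519] tau7 -0.071
1.78 25.67 turn 1.78 [ 0.5896 -0.1915  0.1283] [-1.2    0.364  0.132 -1.448 -4.677  9.46 ] tau7 -0.137
1.82 26.18 turn 1.8196 [ 0.5896 -0.1915  0.1283] [-1.235  0.379  0.252 -1.349 -4.301  9.498] tau7 -0.258
1.86 26.7 turn 1.8596 [ 0.5897 -0.1915  0.1283] [-1.268  0.267  0.251 -1.067 -4.834  9.092] tau7 -0.262
```

The stop is felt: the twist moment rises from the spring's ~0.07 to 0.25 N·m, so the cylinder is at its stop. Final look before handing in.

```bash
python3 - <<'E'
from seg import *
from rig import bot, observe, vision
bot.dwell(1.0)
for i in range(2):
    m=[]
    for _ in range(8): bot.dwell(.03); s=observe(); m.append(list(s["moment"])+list(s["ft_force"]))
    print(round(s["time_s"],2),np.round(s["ee_pos"],4),np.round(np.mean(m,0),3),round(s["opening"]*88,2),np.round(s["qd"],3), "tilt",np.round(Rn.from_quat(s["tool_rot"]).as_matrix()[:,0],3))
w=vision.capture("wrist"); side=vision.capture("side"); top=vision.capture("top"); pickle.dump(w,open("pics/f.pkl","wb")); pickle.dump(side,open("pics/s6.pkl","wb"))
def r(x,k,g=1.): return cv2.resize(np.ascontiguousarray(np.clip(x[:,:,::-1]*g,0,255).astype(np.uint8)),k,interpolation=cv2.INTER_CUBIC)
o=np.zeros((600,800,3),np.uint8); o[:300,:400]=r(w["frame"],(400,300),1.3); o[300:600,:400]=r(w["frame"][225:300,270:370],(400,300),2)
u,v=proj(side,[.5884,-.1905,.09]).astype(int); o[:300,400:]=r(side["frame"],(400,300)); o[300:,400:]=r(side["frame"][v-20:v+16,u-24:u+24],(400,300))
cv2.imwrite("pics/f.png",o)
E
```

```text
27.97 [ 0.5897 -0.1915  0.1283] [-1.26   0.295  0.249 -1.136 -4.742  8.987] 9.32 [-0.001  0.001  0.001  0.002 -0.001  0.    -0.001] tilt [ 0.003 -0.002 -1.   ]
28.23 [ 0.5897 -0.1915  0.1283] [-1.261  0.288  0.245 -1.103 -4.915  8.936] 9.61 [-0.    -0.001  0.001  0.     0.001  0.001 -0.   ] tilt [ 0.003 -0.002 -1.   ]
```

View pics/f.png

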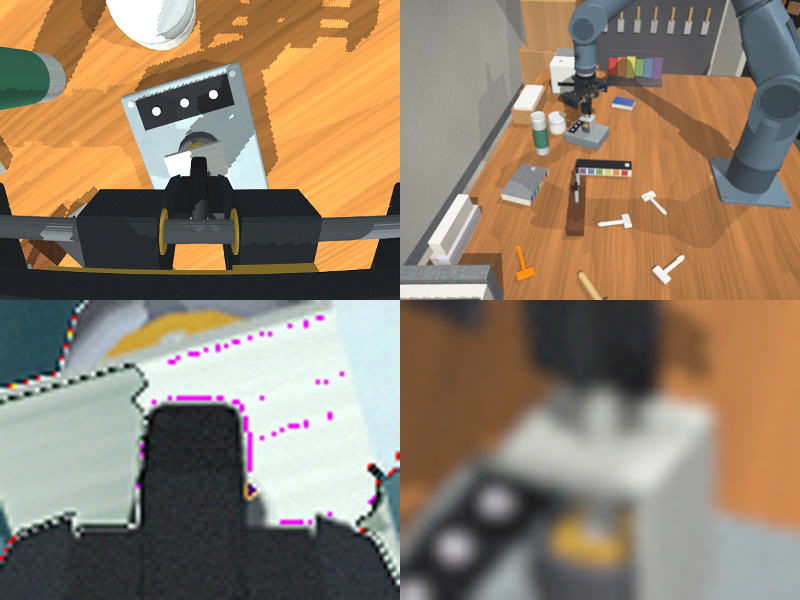

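The view shows the key seated on the face and the bow square between the pads. The other two keys and the bystanders are where they were, and the twist moment is steady. Handing in.

```bash
python3 - <<'E'
from rig import bot, observe
bot.job_done(); s=observe(); print(s["time_s"],s["ee_pos"],s["opening"]*88,s["moment"])
E
```

```text
the job is handed in; nothing more can be done
the job is handed in; nothing more can be done
```

I handed the job in at about 28 s, with the key home in the lock, turned clockwise to the stop and still gripped. No verdict is reported.

I took the wide-bar key from the left end of the stand, lowered it through the guide eye without contact, and pushed it home. It needed no wiggling: the axial force read 4 N or less until the shoulder seated. I then turned it with joint 7 and held it with a 60 N grip setting.

**Last checks:**
- **Depth:** the shoulder height works out at about 69.8 mm, against 70 mm for fully home. This comes from the tool height and the grasp offset, not from seeing the shoulder directly.
- **Turn:** the tool turned 1.86 rad. The twist moment rose from the spring's 0.07 to a steady 0.25 N m, which I read as the stop; the cylinder's angle itself cannot be read.
- **Push and alignment:** the steady downward push is about 9 N. The tool is upright within 0.004 rad and 1.6 mm off the eye's axis.
- **Surroundings:** in the last overall view the other two keys and the bystanders had not visibly moved; I did not measure them.

**What disagreed:**
- **Side camera:** it appeared to place the tip about 2 mm off the eye. The wrist camera showed it centred and the insertion went cleanly, so I trusted the wrist.
- **Extra turn:** the tool's turn is about 0.16 rad more than the described 1.7 rad, so the key may have twisted a little in the pads.
- **Wrong direction first:** I first turned 0.2 rad counter-clockwise, which met almost no resistance, and then reversed.

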